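# Put the hand scrapers away in the blade keeper and lock it

### The arm

A 6-joint arm with a two-finger parallel gripper is mounted at the origin on the work surface. World frame = base frame: x ahead of the robot, y to its left, z up, the work surface at z = 0. Lengths are in mm, angles in rad, forces in N, time in s.
With the tool pointing down it reaches from about 425 to 950 mm from the base axis. Payload 3.5 kg.
Tool frame: the origin (TCP) lies midway between the tips of the shut fingers; the grasp point (between the pads) lies 19 mm behind it (tcp_to_grasp is the distance from the TCP to the grasp point, in mm); z points along the fingers, y is the line along which they close (so a half turn about z gives the same grasp; the last joint's range is limited). The gripper opens to 85 mm and grips with 20 to 120 N. Pads are 22 mm wide; open, the fingers measure 114 mm over their backs; the gripper's body (76 mm by 85 mm) begins 54 mm behind the grasp point. The pads swing forward as they close: fully open they stand 13 mm farther back than shut.
Start: joints at [-1.461, 0.286, 1.577, -0, 1.279, -0.15], TCP at [173.424, -652.327, 231.325] pointing down, gripper open.
Joint ranges: [-2.77, 2.77], [-0.9, 2.22], [0.21, 2.48], [-1.53, 4.67], [0.24, 2.81], [-2.84, 2.84]. Speed limits (rad/s): [2.79, 2.79, 3.14, 3.14, 3.14, 3.14].

### API

Orientations are given as a unit quaternion [x, y, z, w].
In Python, from bench import * gives the robot as it stands.
- The arm moves only by the tool apply_moves, never from a script. Its argument "targets" is one flat list of numbers, 4 for each row, row after row: the shift along the world's x, y, z in cm, then the turn about the world's z in degrees. A call has 1 to 10 rows; each row shifts and turns the commanded pose from where the row before left it; what a row does not reach is not made up. A row lasts 1/8 s, in which the tool goes at most 62.5 mm and 10.7 degrees, less where a joint would pass 70% of its speed; a pose out of reach is approached as far as the arm can. A call is refused whole if a number of a shift passes 6.25 or a number of a turn 10.7, either way. A call with a gripper value outside its range is refused whole. "claw" is the opening, from 0 (shut) to 1 (fully open), set as the call begins (left out, the last holds). The fingers move at their own pace and stop on an object; "force" is the grip in N (left out, the last holds). Time passes only in rows, so rows that do not move let the fingers close. It gives the time, the measured TCP pose, the force, the opening and the grip force at its end, in the units of the state.
- state(): the state, without advancing time (a new reading comes with each control period).
- grab_frame(name): name is "scene" or "top" or "wrist"; returns a dict with "color" (480x640x3 uint8, red, green, blue), "K" (3x3 intrinsics, pixels), "camera_from_world" (4x4, takes a point from world to camera coordinates). Camera axes: x right, y up, looking along -z (the intrinsics and any distortion apply to the point x, -y, -z); pixel columns grow to the right and rows downward; lengths in mm; the calibration is good to about 2 mm. The wrist camera is an equidistant fisheye: a pixel r from the principal point sees the ray r / f radians off the axis. A picture is of the moment at which its call begins. There is no depth.
- finish_job(): hands the job in; it is judged then, once.
Trained networks look in the newest picture that a camera, given by its name, has taken for a name from the list of things; names that differ only in an ending like _2 or _b are one class to them, and where a whole thing is asked for, a point or a joint stands for the part that bears it (a point fixed in the world has none). Each returns a list of dicts, best first, with "p" (0 to 1); they miss things now and then, are a little off and sometimes report something else, mostly with a low value. They report only what shows in the picture. A call takes as long as a camera call. They do not tell look-alikes from the thing itself.
- find_in(camera, target): "centre" ([x, y, z] in mm, in the coordinates of the camera as it stood for that picture, good to about 4 mm: the middle of the surface that is visible of it).
- outline_of(camera, target): "region" (480x640 bool, what is visible of it).
The state is a dict: "clock": time; "joint_pos": joint angles; "joint_vel": joint speeds; "joint_torque": joint torques, N m; "position": TCP position; "tcp_rot": TCP orientation; "wrist_force": force on the tool from outside, world axes, zero at the start; "ft_torque": the same for the moment, N m; "width": finger opening in mm; "finger_force": force on a finger pad.
Only numpy, scipy, OpenCV 4.12 (cv2) and the standard library are available. Lean on these libraries where they do the work, as an engineer would, in place of code of your own. Each camera call takes 0.05 s, during which the arm holds its last target. There are 200 camera calls.

### The job

Slide the red-gripped lock of the blade keeper fully open to its stop, then push every hand scraper on the bench, blade first and fully home, into a bay of its own width: broad ones (dark grip) in broad bays, narrow ones (yellow grip) in narrow bays, one to a bay. When all are in, slide the lock to its other end stop so that they are locked in for transport. Leave the pot, the spokeshave and the burnisher where they are.

Things in the scene. Friction and masses are not known exactly. Their poses are not given: they have to be found in the camera images.
- keeper: Low wooden blade keeper fixed to the bench, four flat bays in a row. Origin: bench level, below the bay mouths, midway between bays 2 and 3; x points into the bays (away from robot), y along the row towards the lock grip, z up. Base board 8 mm thick, x -90 to 72, y -170 to 275 mm; x -90 to 0 is an open apron with a pale lane, bay-wide, to each mouth. Top 30 mm above the bench.
- bay1 (a point): Middle of the mouth of bay 1 (broad, 64 mm wide, keeper y -120 mm), on its floor, 8 mm above the bench; axes as the keeper. Every bay is 60 mm deep to a solid back wall and 14 mm high, roofed by two iron straps (8 mm thick). A scraper fully home touches the back wall: its grip centre is then 20 mm in front of the mouth.
- bay2 (a point): The same for bay 2 (narrow, 44 mm wide), keeper y -40 mm.
- bay3 (a point): The same for bay 3 (broad, 64 mm wide), keeper y +40 mm.
- bay4 (a point): The same for bay 4 (narrow, 44 mm wide), keeper y +120 mm.
- lock (a joint): Lock slide (m): iron strip flush in the apron along keeper y at x -62 mm, with four teeth 12 x 12 mm, 14 mm tall. 0 = open stop (teeth between the lanes); 0.040 = locked stop, towards keeper +y (a tooth in the middle of each lane, x -68 to -56 mm, just behind the tails of scrapers that are home). Takes about 2 N, stays where left.
- lock_grip (a point): On the red upright grip of the lock slide, at the height to grip it, 45 mm above the bench. The grip is 26 (x) x 24 (y) mm and stands from 9 to 61 mm above the bench. Moves with the slide; axes as the keeper.
- broad_a: Hand scraper, broad, dark wooden grip: flat iron blade 110 x 56 x 6 mm lying on the bench (front 12 mm only 46 wide), with an upright wooden grip on it, 28 (x) x 22 (y) mm, from 6 to 60 mm above the underside. Origin: on the underside below the grip's centre. x runs along the blade to its tip, 80 mm ahead of the origin (tail 30 mm behind); z up. May be absent.
- broad_a_tip (a point): Middle of the tip edge of broad_a, on the underside, 80 mm ahead of its origin.
- broad_b: Hand scraper, broad, dark wooden grip: flat iron blade 110 x 56 x 6 mm lying on the bench (front 12 mm only 46 wide), with an upright wooden grip on it, 28 (x) x 22 (y) mm, from 6 to 60 mm above the underside. Origin: on the underside below the grip's centre. x runs along the blade to its tip, 80 mm ahead of the origin (tail 30 mm behind); z up. May be absent.
- broad_b_tip (a point): Middle of the tip edge of broad_b, on the underside, 80 mm ahead of its origin.
- narrow_a: Hand scraper, narrow, yellow grip: flat iron blade 110 x 36 x 6 mm lying on the bench (front 12 mm only 26 wide), with an upright wooden grip on it, 28 (x) x 22 (y) mm, from 6 to 60 mm above the underside. Origin: on the underside below the grip's centre. x runs along the blade to its tip, 80 mm ahead of the origin (tail 30 mm behind); z up. May be absent.
- narrow_a_tip (a point): Middle of the tip edge of narrow_a, on the underside, 80 mm ahead of its origin.
- narrow_b: Hand scraper, narrow, yellow grip: flat iron blade 110 x 36 x 6 mm lying on the bench (front 12 mm only 26 wide), with an upright wooden grip on it, 28 (x) x 22 (y) mm, from 6 to 60 mm above the underside. Origin: on the underside below the grip's centre. x runs along the blade to its tip, 80 mm ahead of the origin (tail 30 mm behind); z up. May be absent.
- narrow_b_tip (a point): Middle of the tip edge of narrow_b, on the underside, 80 mm ahead of its origin.
- pot: Bystander: red clay pot with fitted lid, 112 mm across, 126 mm tall. Origin: centre of its underside.
- spokeshave: Bystander: boxwood spokeshave, 280 mm long along its x, 30 mm high. Origin: centre of its underside.
- burnisher: Bystander: polished black stone burnisher, 100 x 36 x 24 mm. Origin: centre of its underside.
There are look-alikes about, which are no part of the job. What is shaped like the broad_b but pink or purple is not meant.

How it is judged:
By the outcome, as a careful person would: the job done as asked, in the order asked, and still so for the second after the job is handed in, with the robot touching nothing.
Of broad_a, broad_b, narrow_a, narrow_b only 3 to 4 are there at a start; the rules pass over those that are not, and their reading is None.
At some moment in a run one of broad_a, broad_b, narrow_a, narrow_b may be knocked a few centimetres aside while the robot is not near it.
Once in a run the grip may slacken for a moment while it holds something.
It also fails if it takes over 210 s, if anything falls off the work surface, if the arm or the gripper's body presses on something with over 40 N, if the wrist force passes 120 N, or if a joint passes its speed limit or range.

## Working session

There is one attempt and no reset: what is moved stays moved. The work goes in short steps, Python scripts to look and compute and a tool call to move; the robot and the scene stay as the last step left them, time stands still between calls to the robot, and variables do not carry over. Pictures are saved under pics/ and viewed, at most 16 in all, crops included, and the job is handed in when it is done.

Besides the shell and the picture viewer there is one more tool, called after "Emit:" by a JSON object that holds its "method" and its "body", one argument or row to a line. apply_moves: Moves the arm, as the interface text tells. Its arguments: {"type":"object","properties":{"targets":{"type":"array"},"claw":{"type":"number"},"force":{"type":"number"}},"required":["targets"]}

```bash
mkdir -p pics; ls
cat > h.py <<'E'
from bench import *
import numpy as np, cv2
def frame(n):
    f=grab_frame(n); return f
def save(f,p): cv2.imwrite('pics/'+p+'.png',cv2.cvtColor(f['color'],cv2.COLOR_RGB2BGR))
def c2w(f,c):
    T=np.linalg.inv(f['camera_from_world']); return (T@np.r_[c,1])[:3]
def ray(f,u,v,z):
    "pixel (pinhole) to world at height z"
    K=f['K']; d=np.array([(u-K[0,2])/K[0,0],-(v-K[1,2])/K[1,1],-1.])
    T=np.linalg.inv(f['camera_from_world']); o=T[:3,3]; d=T[:3,:3]@d
    return o+d*(z-o[2])/d[2]
def pix(f,p):
    c=(f['camera_from_world']@np.r_[p,1])[:3]; K=f['K']
    return np.array([K[0,2]+K[0,0]*c[0]/-c[2],K[1,2]+K[1,1]*c[1]/c[2]])
E
cat > a.py <<'E'
from h import *
for n in ['top','scene']:
    f=frame(n); save(f,n+'1'); print(n,f['K'].tolist(),np.linalg.inv(f['camera_from_world'])[:3,3].round())
    for t in ['keeper','lock_grip','broad_a','narrow_a','pot','spokeshave','burnisher']:
        for d in find_in(n,t): print(t,round(d['p'],2),c2w(f,d['centre']).round(), pix(f,c2w(f,d['centre'])).round())
E
python3 a.py
```

```text
pics
top [[500.96176716602287, 0.0, 315.1920043492241], [0.0, 500.96176716602287, 234.904145495501], [0.0, 0.0, 1.0]] [ 356.   12. 1217.]
keeper 0.58 [644.  32.  11.] [305. 198.]
broad_a 0.77 [450.  90.   7.] [280. 277.]
broad_a 0.68 [ 443. -150.    9.] [380. 280.]
broad_a 0.63 [ 322. -271.    8.] [432. 332.]
broad_a 0.6 [ 452. -445.    4.] [501. 278.]
pot 0.59 [ 703. -418.   98.] [499. 166.]
pot 0.15 [447.  89.   2.] [281. 278.]
spokeshave 0.81 [796. -40.  28.] [335. 137.]
burnisher 0.61 [623. 423.  24.] [144. 204.]
scene [[498.4958580695874, 0.0, 315.0510213320495], [0.0, 498.4958580695874, 241.75779276832904], [0.0, 0.0, 1.0]] [1515. -134.  911.]
keeper 0.73 [442.  94.   6.] [343. 233.]
keeper 0.61 [660.  36.   9.] [336. 290.]
keeper 0.21 [806. -43.  25.] [313. 335.]
lock_grip 0.56 [596. 101.  10.] [357. 269.]
broad_a 0.93 [ 448. -442.    4.] [151. 254.]
broad_a 0.89 [ 319. -273.    6.] [213. 219.]
broad_a 0.72 [442.  91.   9.] [342. 233.]
narrow_a 0.79 [ 471. -305.    9.] [201. 253.]
narrow_a 0.25 [657.  33.   8.] [335. 289.]
pot 0.77 [ 737. -418.   81.] [140. 314.]
pot 0.16 [662.  33.  13.] [336. 289.]
spokeshave 0.93 [803. -46.  26.] [312. 334.]
burnisher 0.89 [632. 426.  24.] [482. 262.]
burnisher 0.54 [597. 107.   8.] [359. 270.]
```

View pics/top1.png

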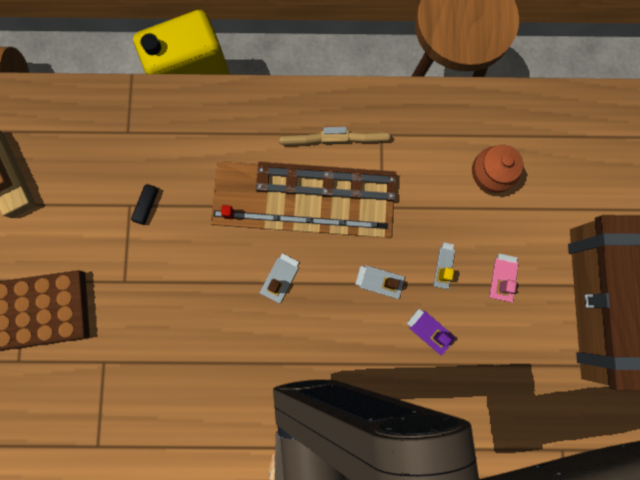

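View pics/scene1.png

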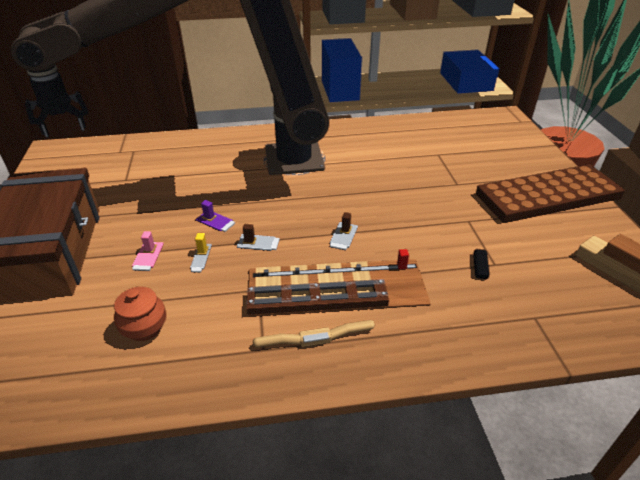

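Top view candidates:
- Broad: dark grips at (274,286) and (392,284).
- Narrow: yellow grip at (448,273).
- Look-alikes to ignore: pink (505,280) and purple (435,333).
- Red lock grip at (227,211), with the keeper around (305,198).

The scene view shows the same three scrapers and no fourth. I'll check the choice in one close crop.

Run:
```python
import cv2
i=cv2.imread('pics/top1.png')[150:310,205:465]
cv2.imwrite('pics/crop1.png',cv2.resize(i,None,fx=3,fy=3,interpolation=cv2.INTER_CUBIC))
```

```text
(no output)
```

View pics/crop1.png

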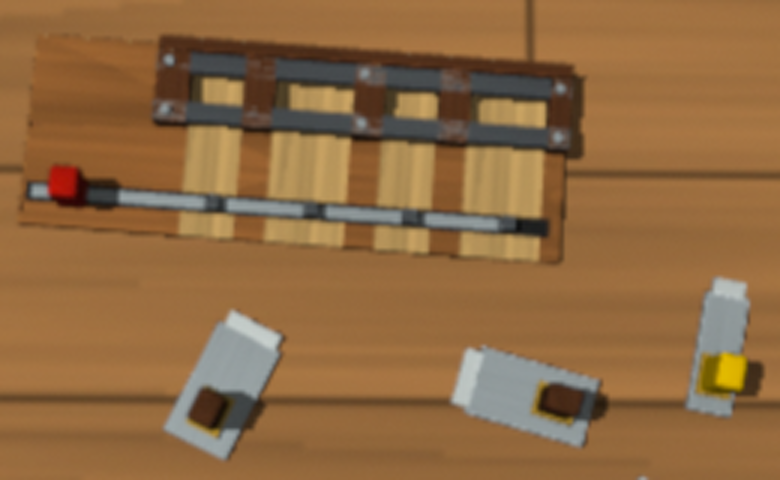

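The crop confirms the choice: grey blades with two dark grips at crop (208,408) and (560,400), and one yellow grip at (728,372). The lock grip is at (66,184). The lanes from the left are narrow, broad, narrow, broad, which are bays 4 to 1.

```bash
cat > m.py <<'E'
from h import *
def scrapers(f,boxes,z=6.):
    """fit blade rectangle from low-saturation pixels in (u0,v0,u1,v1) boxes; returns centre, heading(deg), size, origin"""
    hsv=cv2.cvtColor(f['color'],cv2.COLOR_RGB2HSV); out=[]
    for b in boxes:
        m=np.zeros(hsv.shape[:2],np.uint8)
        u0,v0,u1,v1=b; s=hsv[v0:v1,u0:u1]
        m[v0:v1,u0:u1]=((s[...,1]<75)&(s[...,2]>70))
        m=(m*255).astype(np.uint8)
        n,l,st,_=cv2.connectedComponentsWithStats(m); k=1+st[1:,4].argmax()
        v,u=np.nonzero(l==k)
        P=np.array([ray(f,a,c,z)[:2] for a,c in zip(u,v)],np.float32)
        (c,sz,an)=cv2.minAreaRect(P)
        if sz[0]<sz[1]: an+=90; sz=sz[::-1]
        a=np.radians(an); d=np.array([np.cos(a),np.sin(a)])
        # tip is the brighter end
        s_=(P-np.array(c))@d; V=hsv[v,u,2].astype(float)
        if V[s_>42].mean()<V[s_<-42].mean(): d=-d
        out.append((np.array(c),np.degrees(np.arctan2(d[1],d[0])),np.array(sz),np.array(c)-25*d))
    return out
if __name__=='__main__':
    f=frame('top')
    cr=lambda x,y:(205+x/3,150+y/3)
    fl,fr,bl=[ray(f,*cr(*p),8.)[:2] for p in [(20,223),(560,262),(37,37)]]
    print('corners',fl,fr,bl,np.linalg.norm(fl-fr),np.linalg.norm(bl-fl))
    print('yaw from front',np.degrees(np.arctan2(*(fl-fr)[::-1]))-90,'side',np.degrees(np.arctan2(*(bl-fl)[::-1])))
    for r in scrapers(f,[(255,248,304,306),(352,258,408,302),(430,240,462,292)]): print([np.round(q,1) for q in r])
    for n,p,z in [('lock',(66,180),61.),('g1',(210,406),60.),('g2',(562,398),60),('g3',(731,370),60)]: print(n,ray(f,*cr(*p),z).round(1))
E
python3 m.py
```

```text
corners [577.16275015 260.54235468] [ 548.74449261 -180.4358789 ] [734.9416589  252.86685121] 441.8929732967702 157.96549432640663
yaw from front -3.687251809821106 side -2.7850841018208783
[array([448.9,  91.7]), np.float64(-25.8), array([110.8,  57.3]), array([426.3, 102.6])]
[array([ 441.9, -149. ]), np.float64(74.0), array([111.2,  57.3]), array([ 435., -173.])]
[array([ 482.4, -307.6]), np.float64(-11.5), array([111.9,  38.2]), array([ 457.9, -302.7])]
lock [602.1 215.   61. ]
g1 [426.2  98.4  60. ]
g2 [ 434.6 -171.9   60. ]
g3 [ 457.2 -302.8   60. ]
```

```bash
cat >> h.py <<'E'
from scipy.spatial.transform import Rotation as R
def yaw(s=None):
    "world heading in deg of the tool's closing axis (y), mod 180"
    s=s or state(); y=R.from_quat(s['tcp_rot']).as_matrix()[:,1]
    return np.degrees(np.arctan2(y[1],y[0]))
KY=-3.5
KO=np.array([649.5,-17.9])
def k2w(x,y): a=np.radians(KY); return KO+np.array([x*np.cos(a)-y*np.sin(a),x*np.sin(a)+y*np.cos(a)])
def w2k(p): a=np.radians(KY); d=np.asarray(p)[:2]-KO; return np.array([d[0]*np.cos(a)+d[1]*np.sin(a),-d[0]*np.sin(a)+d[1]*np.cos(a)])
def st():
    s=state(); print('t',s['clock'],'p',np.round(s['position'],1),'k',w2k(s['position']).round(1),'yaw',round(yaw(s),2),'j6',np.round(s['joint_pos'][5],2),'F',np.round(s['wrist_force'],1),'w',round(s['width'],1),round(s['finger_force'],1)); return s
E
python3 -c "
from h import *
st(); print(R.from_quat(state()['tcp_rot']).as_matrix().round(2))"
```

```text
t 0.85 p [ 173.4 -652.3  231.3] k [-436.5 -662.3] yaw -75.12 j6 -0.15 F [-0.1  0.1 -1.3] w 85.1 0.0
[[ 0.97  0.26  0.  ]
 [ 0.26 -0.97 -0.  ]
 [-0.    0.   -1.  ]]
```

Emit:
{"method": "apply_moves", "body": {
  "targets": [4,4.5,0,0,4,4.5,0,0,4,4.5,0,0,4,4.5,0,0,4,4.5,0,0,4,4.5,0,0,4,4.5,0,0,3,5,0,0,3,5,0,0,3,5,0,0],
  "claw": 1
}}

```text
clock: 2.1
position: [544.3, -185.6, 231.7]
tcp_rot: [0.992, 0.13, 0.0, 0.0]
wrist_force: [0.6, 0.1, -0.4]
width: 85.3
finger_force: 0.0
```

Emit:
{"method": "apply_moves", "body": {
  "targets": [0.7,5,-1,-3,0.7,5,-1,-3,0.7,5,-1,-3,0.7,5,-1,-3,0.7,5,-1,-3,0.7,5,-1,-3.4,0.8,5,-1,0,0.8,5,-1,0,0,0,0,0,0,0,0,0]
}}

```text
clock: 3.35
position: [601.4, 212.5, 151.3]
tcp_rot: [1.0, -0.03, -0.0, 0.0]
wrist_force: [-0.1, -0.0, -0.2]
width: 85.3
finger_force: 0.0
```

Run:
```python
from h import *
s=st(); f=frame('wrist'); save(f,'w1'); print(f['K'].tolist(), np.linalg.inv(f['camera_from_world']).round(2).tolist())
for t in ['lock_grip','keeper']:
    for d in find_in('wrist',t): print(t,round(d['p'],2),c2w(f,d['centre']).round(1),w2k(c2w(f,d['centre'])).round(1))
```

```text
t 3.35 p [601.4 212.5 151.3] k [-62.1 227.1] yaw -93.48 j6 1.81 F [-0.1 -0.  -0.2] w 85.3 0.0
[[371.64829954431775, 0.0, 320.8934173615454], [0.0, 371.64829954431775, 241.51831594778565], [0.0, 0.0, 1.0]] [[-0.06, 0.94, 0.33, 685.98], [-1.0, -0.06, -0.02, 206.92], [0.0, -0.33, 0.94, 293.32], [0.0, 0.0, 0.0, 1.0]]
lock_grip 0.95 [599.3 153.2   7.5] [-60.6 167.7]
keeper 0.96 [651.9 118.7   7.9] [ -5.9 136.5]
```

View pics/w1.png

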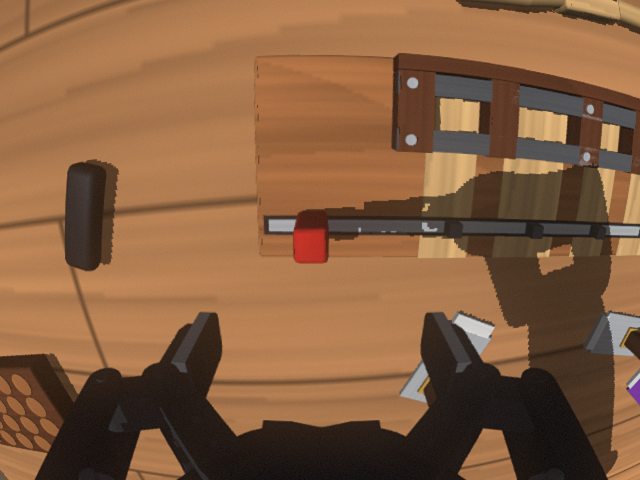

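The wrist view shows the red grip at (311,238), clear of everything. The board's left corners are at (259,256) and (256,57), and the teeth sit partly in the lanes. I'll refine the keeper and grip positions from these.

```bash
cat >> h.py <<'E'
def fray(f,u,v,z):
    "fisheye pixel to world at height z"
    K=f['K']; a=np.array([(u-K[0,2])/K[0,0],(v-K[1,2])/K[1,1]]); th=np.hypot(*a); a=a/max(th,1e-9)
    d=np.array([np.sin(th)*a[0],-np.sin(th)*a[1],-np.cos(th)])
    T=np.linalg.inv(f['camera_from_world']); o=T[:3,3]; d=T[:3,:3]@d
    return o+d*(z-o[2])/d[2]
E
python3 - <<'E'
from h import *
f=frame('wrist')
for n,p,z in [('FL -90,275',(259,256),8),('BL 72,275',(256,57),8),('bolt1',(413,83),30),('bolt2',(411,140),30),('lane4 front L y142 x-90',(418,257),8),('top front edge L',(297,262),61),('top front edge R',(328,262),61),('top back L',(298,237),61),('top back R',(327,236),61)]:
    w=fray(f,*p,z); print(n,w.round(1),w2k(w).round(1))
E
```

```text
FL -90,275 [578.  264.2   8. ] [-88.6 277.2]
BL 72,275 [737.8 251.5   8. ] [ 71.7 274.3]
bolt1 [709.1 139.1  30. ] [ 49.9 160.4]
bolt2 [667.8 142.2  30. ] [  8.5 160.9]
lane4 front L y142 x-90 [568.5 130.8   8. ] [-89.9 143.5]
top front edge L [592.1 227.8  61. ] [-72.3 241.8]
top front edge R [590.8 206.9  61. ] [-72.3 220.8]
top back L [609.9 225.6  61. ] [-54.4 240.7]
top back R [609.4 206.5  61. ] [-53.7 221.5]
```

Emit:
{"method": "apply_moves", "body": {
  "targets": [0,0.4,-4,0,0,0,-4,0,0,0,-3,0,0,0,-1.5,0,0,0,0,0]
}}

```text
clock: 4.18
position: [601.0, 216.0, 25.6]
tcp_rot: [1.0, -0.031, -0.001, 0.0]
wrist_force: [0.2, 0.3, 1.1]
width: 85.3
finger_force: 0.0
```

Emit:
{"method": "apply_moves", "body": {
  "targets": [0,0,0,0,0,0,0,0,0,0,0,0,0,0,0,0,0,0,0,0,0,0,0,0,0,0,0,0,0,0,0,0],
  "claw": 0,
  "force": 40
}}

```text
clock: 5.18
position: [602.0, 217.1, 27.5]
tcp_rot: [1.0, -0.031, 0.001, -0.0]
wrist_force: [-1.9, 1.1, 6.0]
width: 23.6
finger_force: 42.8
```

Emit:
{"method": "apply_moves", "body": {
  "targets": [-0.03,-0.5,0,0,-0.03,-0.5,0,0,-0.03,-0.5,0,0,-0.04,-0.5,0,0,0,0,0,0]
}}

```text
clock: 5.8
position: [600.7, 196.6, 27.4]
tcp_rot: [1.0, -0.031, 0.001, -0.0]
wrist_force: [-1.3, -0.3, 6.3]
width: 23.1
finger_force: 43.0
```

Emit:
{"method": "apply_moves", "body": {
  "targets": [-0.03,-0.5,0,0,-0.03,-0.5,0,0,0,0,0,0]
}}

```text
clock: 6.18
position: [600.0, 186.6, 27.4]
tcp_rot: [1.0, -0.031, 0.0, -0.0]
wrist_force: [-1.9, 0.2, 7.1]
width: 23.4
finger_force: 43.0
```

Emit:
{"method": "apply_moves", "body": {
  "targets": [-0.02,-0.3,0,0,-0.02,-0.3,0,0,-0.02,-0.3,0,0,0,0,0,0]
}}

```text
clock: 6.68
position: [599.9, 184.0, 27.5]
tcp_rot: [0.999, -0.031, 0.002, -0.005]
wrist_force: [2.1, 21.7, 1.9]
width: 23.3
finger_force: 43.8
```

Emit:
{"method": "apply_moves", "body": {
  "targets": [0.02,0.5,0,0,0,0,0,0,0,0,0,0,0,0,0,0,0,0,5,0,0,0,6,0,-3,-4,4,0,-3,-4,2,0,-3,-4,0,0,0,0,0,0],
  "claw": 1
}}

```text
clock: 7.92
position: [508.3, 61.5, 195.4]
tcp_rot: [0.999, -0.033, -0.0, 0.0]
wrist_force: [0.4, 1.3, -0.4]
width: 85.4
finger_force: 0.0
```

Run:
```python
from h import *
s=st(); f=frame('wrist'); save(f,'w2')
for t in ['lock_grip','broad_a','narrow_a']:
    for d in find_in('wrist',t): print(t,round(d['p'],2),c2w(f,d['centre']).round(1),w2k(c2w(f,d['centre'])).round(1))
```

```text
t 7.925 p [508.3  61.5 195.4] k [-145.8   70.7] yaw -93.73 j6 1.56 F [ 0.4  1.3 -0.4] w 85.4 0.0
lock_grip 0.7 [589.8  62.5   6.3] [-64.5  76.6]
lock_grip 0.39 [625.8 409.7  12.6] [-49.7 425.3]
broad_a 0.9 [ 441.4 -151.3   10.1] [-199.6 -145.8]
broad_a 0.87 [448.1  91.7   2.8] [-207.7   97.1]
broad_a 0.71 [ 322.5 -270.2    1.6] [-311.  -271.8]
narrow_a 0.65 [ 472.8 -297.7    3.6] [-159.3 -290.1]
```

View pics/w2.png

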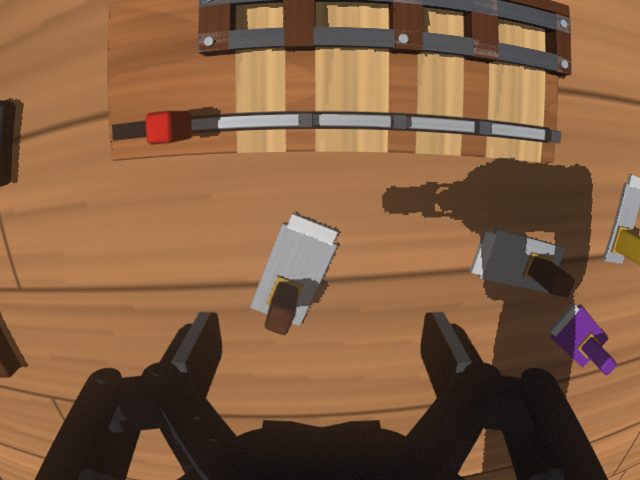

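The wrist view shows every tooth between the lanes, at (304,121), (400,122), (484,128) and (556,137), so the lock is open. I'll fit the keeper pose from the lane corners.

Run:
```python
from h import *
f=frame('wrist')
L=[((-90,275),(112,160)),((-90,142),(236,153)),((-90,98),(285,153)),((-90,72),(315,152)),((-90,8),(389,153)),((-90,-18),(417,154)),((-90,-62),(463,156)),((-90,-88),(488,159)),((-90,-152),(543,161)),((-90,-170),(554,160))]
A=np.array([l[0] for l in L],float); B=np.array([fray(f,*l[1],8.)[:2] for l in L])
# add earlier measurements (top FR, wrist FL, BL)
A=np.vstack([A,[(72,275),(-90,275),(-90,-170)]]); B=np.vstack([B,[(737.8,251.5),(578,264.2),(548.7,-180.4)]])
a0,b0=A.mean(0),B.mean(0); U,S,Vt=np.linalg.svd((A-a0).T@(B-b0)); Rm=(U@Vt).T
o=b0-Rm@a0; print(np.degrees(np.arctan2(Rm[1,0],Rm[0,0])),o); print((B-A@Rm.T-o).round(1).tolist())
for y in (8.5,):
  for p in [(208,41),(403,38),(564,64)]: print(((fray(f,*p,30.)[:2]-o)@Rm).round(1))
```

```text
-3.5500103725747825 [650.49430795 -14.22496356]
[[0.8, -0.0], [0.1, 3.2], [-1.0, 2.8], [-0.4, 2.2], [-0.4, 0.3], [-0.4, 0.4], [-0.1, -0.7], [-1.3, -1.0], [1.4, -1.5], [3.9, 2.2], [-1.6, -4.3], [0.3, -1.6], [-1.4, -2.1]]
[  9.5 162.7]
[9.8 1.9]
[   9.4 -158.1]
```

Emit:
{"method": "apply_moves", "body": {
  "targets": [-2,1,0,-5.5,-2,1,-3,-5.5,-2,1,-3,-5.5,-2.1,1.1,-3,-5.6,0,0,-4,0,0,0,-3,0,0,0,-1.4,0,0,0,0,0]
}}

```text
clock: 9.18
position: [428.6, 105.0, 20.7]
tcp_rot: [0.975, -0.221, -0.001, 0.0]
wrist_force: [0.5, 0.9, 0.7]
width: 85.5
finger_force: 0.0
```

Run:
```python
from h import *
st()
f=frame('wrist'); 
for d in find_in('wrist','broad_a'): print(round(d['p'],2),c2w(f,d['centre']).round(1))
save(f,'w3')
```

```text
t 9.175 p [428.6 105.   20.7] k [-228.   109.2] yaw -115.57 j6 2.03 F [0.5 0.9 0.7] w 85.5 0.0
0.74 [459.9 -98.1   9.3]
0.67 [449.7  89.2   1.3]
```

View pics/w3.png

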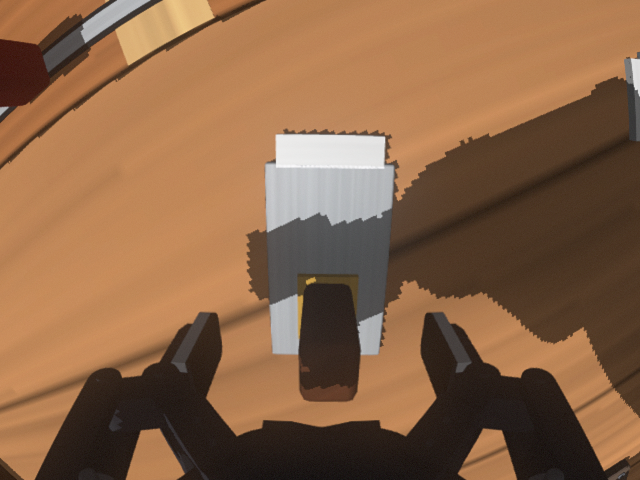

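Broad_a sits squarely between the open fingers, with its grip at about (330,340). I'll close and lift.

Emit:
{"method": "apply_moves", "body": {
  "targets": [0,0,0,0,0,0,0,0,0,0,0,0,0,0,0,0,0,0,0,0,0,0,0,0,0,0,0,0,0,0,0,0],
  "claw": 0,
  "force": 60
}}

```text
clock: 10.28
position: [429.1, 104.4, 21.9]
tcp_rot: [0.975, -0.222, 0.0, 0.0]
wrist_force: [-1.7, -3.0, 5.0]
width: 21.7
finger_force: 60.7
```

Emit:
{"method": "apply_moves", "body": {
  "targets": [0,0,1,0,0,0,2,0,0,0,3,0,0.5,-1,0,5.5,0.5,-1,0,5.5,0.5,-1,0,5.5,0.5,-1,0,5.5,0,0,0,0,0,0,0,0]
}}

```text
clock: 11.4
position: [448.1, 65.0, 80.9]
tcp_rot: [0.999, -0.032, -0.001, -0.0]
wrist_force: [0.4, 0.4, -4.1]
width: 21.4
finger_force: 61.6
```

Run:
```python
from h import *
st(); f=frame('wrist'); save(f,'w4')
for d in find_in('wrist','broad_a'): print(round(d['p'],2),c2w(f,d['centre']).round(1))
t=frame('top')
for n in ['broad_a','narrow_a']:
  for d in find_in('top',n): print(n,round(d['p'],2),c2w(t,d['centre']).round(1))
```

```text
t 11.4 p [448.1  65.   80.9] k [-206.1   70.5] yaw -93.7 j6 1.55 F [ 0.4  0.4 -4.1] w 21.4 61.6
0.89 [ 337.8 -232.2    1.6]
0.63 [476.8  59.1  59. ]
broad_a 0.81 [ 445.1 -151.8    7.4]
broad_a 0.69 [ 448.1 -443.1    3.3]
broad_a 0.64 [ 321.8 -270.7   10.3]
narrow_a 0.72 [ 479.5 -310.7    7.8]
```

View pics/w4.png

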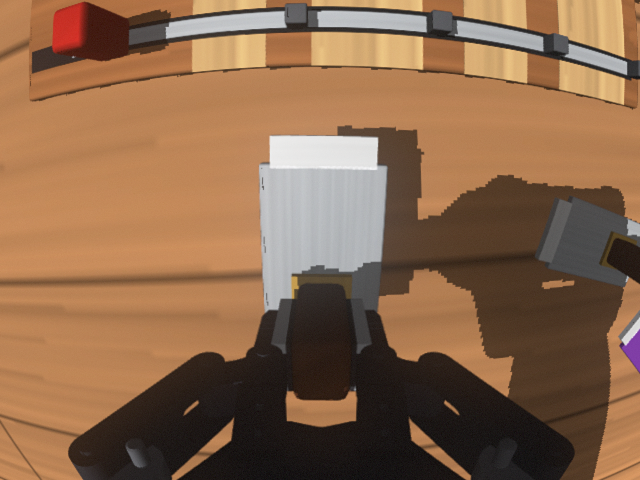

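Broad_a is held straight, and broad_b hasn't moved. I'll carry it to bay 3 and check the alignment before inserting.

Emit:
{"method": "apply_moves", "body": {
  "targets": [2.2,-0.7,0,0.15,2.2,-0.7,0,0,2.2,-0.7,-0.5,0,2.2,-0.7,-1,0,2.1,-0.6,-1,0,0,0,-1,0,0,0,-1,0,0,0,0,0]
}}

```text
clock: 12.65
position: [555.8, 31.2, 34.8]
tcp_rot: [1.0, -0.03, -0.002, -0.0]
wrist_force: [-0.5, 0.2, -3.2]
width: 21.1
finger_force: 61.6
```

Run:
```python
from h import *
st(); f=frame('wrist'); save(f,'w5'); s=frame('scene')
c=s['color'][210:310,235:435]; cv2.imwrite('pics/s5.png',cv2.resize(cv2.cvtColor(c,cv2.COLOR_RGB2BGR),None,fx=4,fy=4,interpolation=cv2.INTER_CUBIC))
```

```text
t 12.65 p [555.8  31.2  34.8] k [-96.5  43.3] yaw -93.45 j6 1.5 F [-0.5  0.2 -3.2] w 21.1 61.6
```

View pics/w5.png

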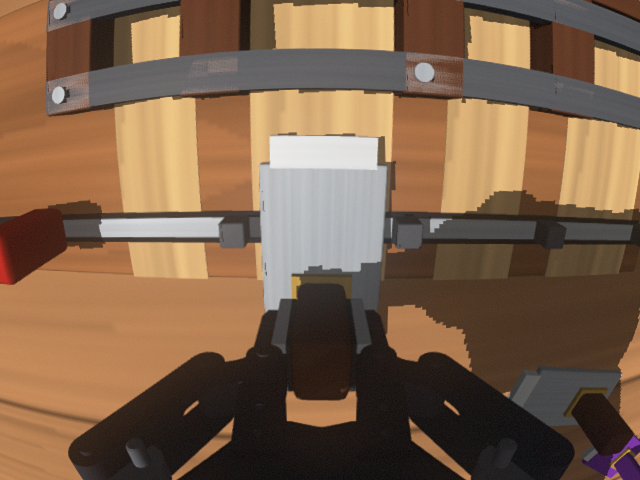

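Bay 3's lane spans columns 250–393 and the tip 270–378, so the blade is about 1 mm off. I'll correct that and slide it in.

Emit:
{"method": "apply_moves", "body": {
  "targets": [0,0.1,-0.3,0,1,-0.06,0,0,1,-0.06,0,0,1,-0.06,0,0,1,-0.06,0,0,1,-0.06,0,0,1,-0.06,0,0,0,0,0,0]
}}

```text
clock: 13.75
position: [618.8, 27.9, 33.5]
tcp_rot: [1.0, -0.03, 0.0, 0.0]
wrist_force: [-0.3, 0.1, -3.3]
width: 21.1
finger_force: 61.6
```

Emit:
{"method": "apply_moves", "body": {
  "targets": [0.4,-0.02,0,0,0.4,-0.03,0,0,0.4,-0.02,0,0,0.3,-0.02,0,0,0,0,0,0]
}}

```text
clock: 14.38
position: [633.1, 27.1, 33.4]
tcp_rot: [1.0, -0.03, 0.0, 0.0]
wrist_force: [0.0, 0.3, -3.3]
width: 21.5
finger_force: 61.6
```

Emit:
{"method": "apply_moves", "body": {
  "targets": [0.1,0,-0.2,0,0.2,-0.01,-0.2,0,0.2,-0.01,0,0,0,0,0,0]
}}

```text
clock: 14.88
position: [634.3, 27.1, 30.4]
tcp_rot: [1.0, -0.03, -0.006, 0.0]
wrist_force: [-16.1, -0.7, 11.6]
width: 21.5
finger_force: 63.5
```

Emit:
{"method": "apply_moves", "body": {
  "targets": [0.2,-0.01,0.1,0,0,0,0,0]
}}

```text
clock: 15.12
position: [634.4, 27.1, 30.8]
tcp_rot: [1.0, -0.029, -0.008, 0.0]
wrist_force: [-19.3, -0.4, 13.2]
width: 21.4
finger_force: 63.4
```

Emit:
{"method": "apply_moves", "body": {
  "targets": [-0.4,0.03,0,0,0,0,0,0,0,0,0,0,0,0,0,0,0,0,4,0,0,0,5,0,-4,-3,2,0,-4,-4,2,0,0,0,0,0],
  "claw": 1
}}

```text
clock: 16.25
position: [555.2, -44.8, 162.3]
tcp_rot: [0.999, -0.032, 0.002, 0.001]
wrist_force: [0.4, -0.1, 0.2]
width: 85.6
finger_force: 0.0
```

Run:
```python
from h import *
st(); f=frame('wrist'); save(f,'w6')
for n in ['broad_a','narrow_a']:
  for d in find_in('wrist',n): print(n,round(d['p'],2),c2w(f,d['centre']).round(1))
```

```text
t 16.25 p [555.2 -44.8 162.3] k [-92.5 -32.6] yaw -93.65 j6 1.37 F [ 0.4 -0.1  0.2] w 85.6 0.0
broad_a 0.94 [ 424.  -420.1    3.5]
broad_a 0.7 [ 450.8 -131.3   10.3]
broad_a 0.59 [640.7  17.3  10.1]
broad_a 0.53 [ 367.8 -249.8    5.1]
narrow_a 0.81 [ 472.2 -302.8    6.6]
```

View pics/w6.png

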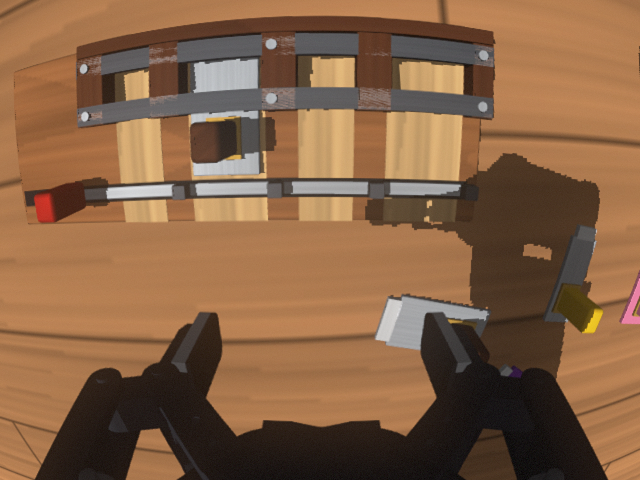

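Broad_a is in bay 3: its tail edge is at row 175, ahead of the lock strip. Next I'll go over broad_b at (435,-172), turning +77.7°.

Emit:
{"method": "apply_moves", "body": {
  "targets": [-1.5,-1.6,0,9.7,-1.5,-1.6,0,9.7,-1.5,-1.6,0,9.7,-1.5,-1.6,0,9.7,-1.5,-1.6,0,9.7,-1.5,-1.6,-1,9.7,-1.5,-1.6,-2,9.7,-1.5,-1.5,-2,9.7,0,0,0,0,0,0,0,0]
}}

```text
clock: 17.65
position: [436.9, -169.6, 110.6]
tcp_rot: [0.798, 0.602, 0.0, 0.0]
wrist_force: [0.5, 0.1, -0.2]
width: 85.2
finger_force: 0.0
```

Run:
```python
from h import *
from m import scrapers
st(); f=frame('wrist'); save(f,'w7')
for n in ['broad_a']:
  for d in find_in('wrist',n): print(n,round(d['p'],2),c2w(f,d['centre']).round(1))
  for d in outline_of('wrist',n)[:2]:
    v,u=np.nonzero(d['region']); P=np.array([fray(f,a,b,6.)[:2] for a,b in zip(u,v)],np.float32); print(d['p'],cv2.minAreaRect(P))
```

```text
t 17.65 p [ 436.9 -169.6  110.6] k [-203.  -164.4] yaw -15.95 j6 -0.31 F [ 0.5  0.1 -0.2] w 85.2 0.0
broad_a 0.85 [ 443.5 -144.8    8.6]
broad_a 0.55 [ 337.  -263.1    2.4]
0.63 ((332.5474548339844, -271.76348876953125), (118.59283447265625, 48.26982498168945), 57.9096794128418)
0.6 ((439.67047119140625, -153.83326721191406), (120.47391510009766, 55.94036102294922), 74.11722564697266)
```

View pics/w7.png

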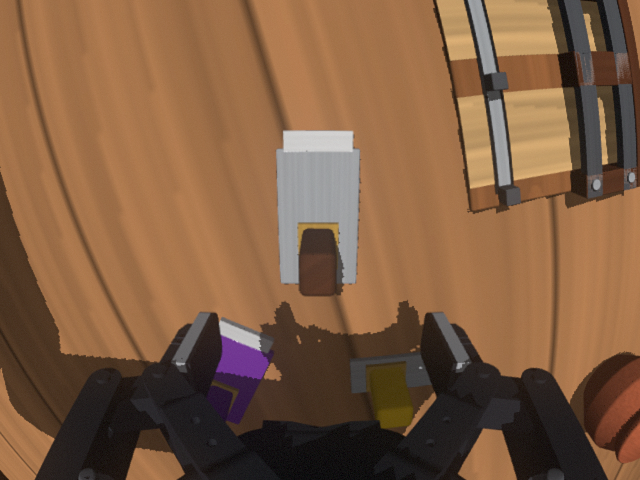

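Broad_b is straight ahead, with its grip at (319,262) centred between the fingers. I'll descend and grip.

Emit:
{"method": "apply_moves", "body": {
  "targets": [0,-0.2,-4,0,0,0,-3,0,0,0,-2,0,0,0,0,0]
}}

```text
clock: 18.3
position: [435.3, -171.0, 19.4]
tcp_rot: [0.798, 0.603, -0.0, -0.001]
wrist_force: [-0.0, 1.1, 0.3]
width: 85.3
finger_force: 0.0
```

Emit:
{"method": "apply_moves", "body": {
  "targets": [0,0,0,0,0,0,0,0,0,0,0,0,0,0,0,0,0,0,0,0,0,0,0,0,0,0,0,0,0,0,0,0],
  "claw": 0,
  "force": 60
}}

```text
clock: 19.3
position: [436.1, -172.2, 21.1]
tcp_rot: [0.798, 0.603, -0.0, 0.0]
wrist_force: [-2.4, 0.2, 5.6]
width: 21.7
finger_force: 60.2
```

Emit:
{"method": "apply_moves", "body": {
  "targets": [0,0,1,0,0,0,3,0,0,0,3,-9.7,0,0,0,-9.7,0,0,0,-9.7,0,0,0,-9.7,0,0,0,-9.7,0,0,0,-9.7,0,0,0,-9.7,0,0,0,-9.7]
}}

```text
clock: 20.55
position: [435.1, -171.3, 89.8]
tcp_rot: [0.999, -0.033, -0.001, -0.0]
wrist_force: [-0.6, 0.8, -4.1]
width: 21.1
finger_force: 59.3
```

Emit:
{"method": "apply_moves", "body": {
  "targets": [2.3,0.9,0,0.1,2.3,0.9,0,0,2.3,0.9,-1,0,2.3,0.9,-1.5,0,2.2,0.7,-1,0,0,0,-1,0,0,0,-1,0,0,0,0,0]
}}

```text
clock: 21.55
position: [547.9, -128.6, 33.9]
tcp_rot: [1.0, -0.03, -0.002, -0.001]
wrist_force: [0.3, 0.0, -3.8]
width: 21.5
finger_force: 59.3
```

Run:
```python
from h import *
st(); f=frame('wrist'); save(f,'w8')
```

```text
t 21.55 p [ 547.9 -128.6   33.9] k [ -94.6 -116.7] yaw -93.4 j6 1.22 F [ 0.3  0.  -3.8] w 21.5 59.3
```

View pics/w8.png

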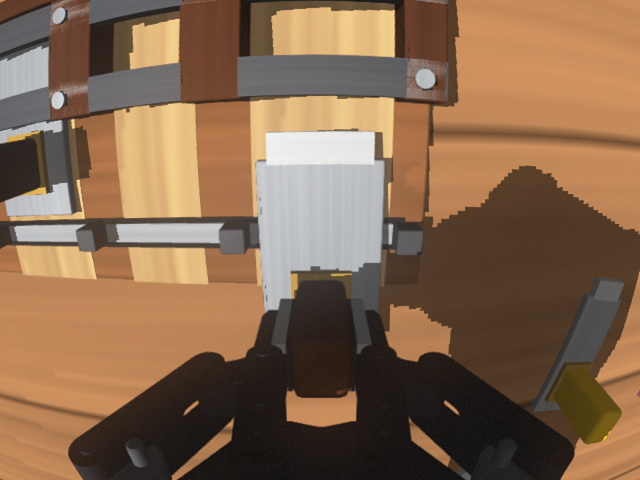

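Bay 1's lane spans columns 250–393 and the tip 266–375, so it is centred. I'll insert.

Emit:
{"method": "apply_moves", "body": {
  "targets": [1,-0.06,-0.1,0,1,-0.06,-0.1,0,1,-0.06,0,0,1,-0.06,0,0,1,-0.06,0,0,1,-0.06,0,0,0.5,-0.03,0,0,0.3,-0.02,0,0,0.3,-0.02,0,0,0,0,0,0]
}}

```text
clock: 22.85
position: [620.9, -133.2, 33.4]
tcp_rot: [1.0, -0.029, -0.0, -0.0]
wrist_force: [-0.4, -0.2, -3.2]
width: 21.6
finger_force: 59.4
```

Emit:
{"method": "apply_moves", "body": {
  "targets": [0.2,-0.01,-0.1,0,0.2,-0.01,-0.1,0,0.2,-0.01,0,0,0,0,0,0]
}}

```text
clock: 23.35
position: [622.0, -132.8, 30.3]
tcp_rot: [1.0, -0.029, -0.007, -0.001]
wrist_force: [-12.5, 0.5, 4.6]
width: 21.4
finger_force: 60.4
```

Emit:
{"method": "apply_moves", "body": {
  "targets": [0.2,-0.01,0,0,0.1,0,0,0,0,0,0,0]
}}

```text
clock: 23.72
position: [622.1, -132.7, 30.7]
tcp_rot: [1.0, -0.029, -0.011, -0.002]
wrist_force: [-24.7, 1.3, 13.2]
width: 21.0
finger_force: 61.4
```

Emit:
{"method": "apply_moves", "body": {
  "targets": [0,0,0,0,0,0,0,0,0,0,0,0,0,0,0,0,-0.6,0,3,0,0,0,4,0,0,0,3,0,-4,-4,0,-2,-4,-4,0,-2,0,0,0,0],
  "claw": 1
}}

```text
clock: 24.98
position: [542.0, -215.6, 131.4]
tcp_rot: [0.998, -0.066, -0.0, 0.0]
wrist_force: [-0.3, 1.2, 0.7]
width: 85.3
finger_force: 0.0
```

Run:
```python
from h import *
from m import scrapers
st()
f=frame('wrist')
for d in find_in('wrist','narrow_a'): print('w',round(d['p'],2),c2w(f,d['centre']).round(1))
f=frame('top')
for d in find_in('top','narrow_a')+find_in('top','broad_a'): print('t',round(d['p'],2),c2w(f,d['centre']).round(1))
try: print(scrapers(f,[(430,240,462,292)]))
except Exception as e: print(e)
f=frame('scene')
for d in find_in('scene','narrow_a'): print('s',round(d['p'],2),c2w(f,d['centre']).round(1))
```

```text
t 24.975 p [ 542.  -215.6  131.4] k [ -95.3 -203.9] yaw -97.6 j6 1.15 F [-0.3  1.2  0.7] w 85.3 0.0
w 0.67 [ 495.1 -309.9    3.9]
t 0.47 [ 441.3 -315.2   16.8]
t 0.88 [ 448.9 -446.4    5.3]
t 0.77 [639.7  24.4  16.2]
t 0.77 [ 302.7 -288.2    9.3]
t 0.58 [ 625.3 -134.    13.9]
[(array([ 507.20309448, -339.69573975]), np.float64(147.15057754516602), array([52.21512222, 10.50672722]), array([ 528.20557002, -353.25656646]))]
s 0.74 [ 469.1 -304.9    8.8]m.py:18: RuntimeWarning: Mean of empty slice.
  if V[s_>42].mean()<V[s_<-42].mean(): d=-d
  ret = ret.dtype.type(ret / rcount)
```

Emit:
{"method": "apply_moves", "body": {
  "targets": [-3,-3,0,-2,-3,-3,-1,-1.9,-2.4,-2.6,-1,0,0,0,0,0,0,0,0,0]
}}

```text
clock: 25.95
position: [460.6, -299.1, 111.6]
tcp_rot: [0.995, -0.098, 0.0, -0.0]
wrist_force: [0.1, 0.1, 0.2]
width: 85.4
finger_force: 0.0
```

Run:
```python
from h import *
st(); f=frame('wrist'); save(f,'w9')
for d in find_in('wrist','narrow_a'): print('w',round(d['p'],2),c2w(f,d['centre']).round(1))
```

```text
t 25.95 p [ 460.6 -299.1  111.6] k [-171.4 -292.2] yaw -101.23 j6 1.01 F [0.1 0.1 0.2] w 85.4 0.0
w 0.79 [ 480.9 -309.7    7.1]
```

View pics/w9.png

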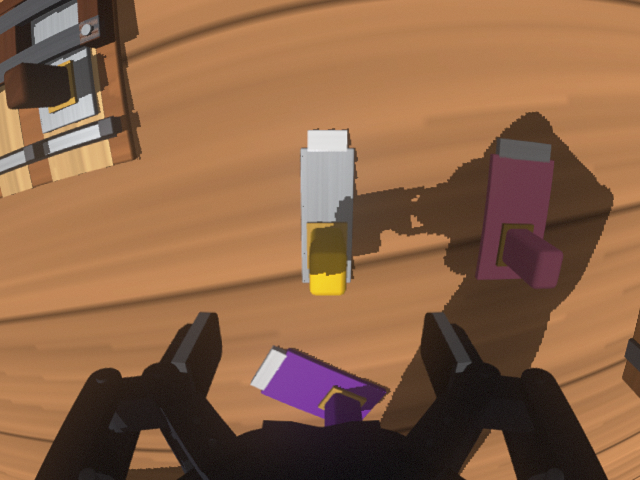

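The narrow scraper's grip is at column 328, about 4 mm to the right, and straight. I'll shift and descend. The purple and pink look-alikes are clear.

Emit:
{"method": "apply_moves", "body": {
  "targets": [-0.1,-0.35,-4,0,0,0,-3,0,0,0,-2.1,0,0,0,0,0]
}}

```text
clock: 26.55
position: [458.5, -301.4, 18.8]
tcp_rot: [0.995, -0.097, -0.001, -0.001]
wrist_force: [0.9, 0.3, 0.6]
width: 85.2
finger_force: 0.0
```

Emit:
{"method": "apply_moves", "body": {
  "targets": [0,0,0,0,0,0,0,0,0,0,0,0,0,0,0,0,0,0,0,0,0,0,0,0,0,0,0,0,0,0,0,0],
  "claw": 0,
  "force": 60
}}

```text
clock: 27.55
position: [459.3, -303.4, 21.3]
tcp_rot: [0.995, -0.098, 0.0, 0.0]
wrist_force: [-0.6, 1.4, 5.5]
width: 21.3
finger_force: 59.7
```

Emit:
{"method": "apply_moves", "body": {
  "targets": [0,0,1,0,0,0,2,0,0,0,4,2,0,0,3,2,0,0,1,2,0,0,0,1.7,0,0,0,0,0,0,0,0]
}}

```text
clock: 28.55
position: [458.1, -302.4, 128.6]
tcp_rot: [1.0, -0.031, -0.001, -0.001]
wrist_force: [-0.2, -0.4, -2.3]
width: 21.4
finger_force: 58.9
```

Emit:
{"method": "apply_moves", "body": {
  "targets": [1.9,5,0,0,1.9,5,0,0,1.9,5,0,0,1.9,5.2,-1,0,1.9,5.2,-1,0,0,0,-3,0,0,0,-2.4,0,0,0,-2,0,0,0,0,0,0,0,0,0]
}}

```text
clock: 29.8
position: [554.2, -49.2, 36.7]
tcp_rot: [1.0, -0.031, 0.0, 0.0]
wrist_force: [0.6, -0.8, -0.9]
width: 21.4
finger_force: 59.7
```

Run:
```python
from h import *
st(); f=frame('wrist'); save(f,'w10')
```

```text
t 29.8 p [554.2 -49.2  36.7] k [-93.2 -37.1] yaw -93.58 j6 1.36 F [ 0.6 -0.8 -0.9] w 21.4 59.7
```

View pics/w10.png

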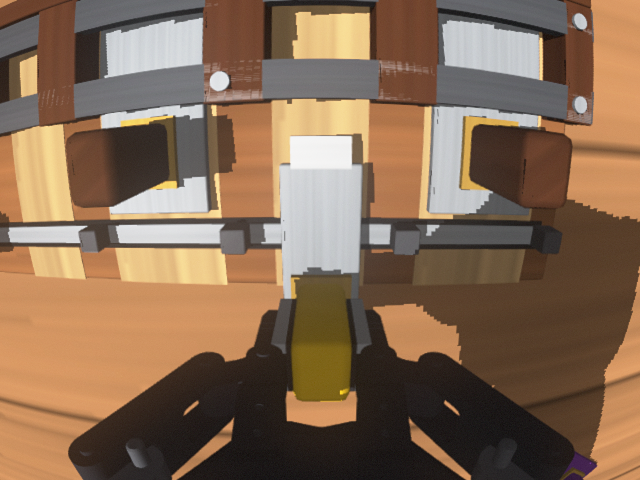

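Bay 2's lane spans columns 272–370 and the tip 291–352, so it is centred. The two broad tails both sit at row 212, at equal depth. I'll insert.

Emit:
{"method": "apply_moves", "body": {
  "targets": [1,-0.06,-0.3,0,1,-0.06,-0.1,0,1,-0.06,0,0,1,-0.06,0,0,1,-0.06,0,0,1,-0.06,0,0,0.5,-0.03,0,0,0.3,-0.02,0,0,0.2,-0.01,0,0,0,0,0,0]
}}

```text
clock: 31.1
position: [623.8, -53.3, 32.4]
tcp_rot: [1.0, -0.031, -0.0, -0.0]
wrist_force: [-0.2, 0.7, -2.5]
width: 21.4
finger_force: 59.8
```

Emit:
{"method": "apply_moves", "body": {
  "targets": [0.2,-0.01,-0.1,0,0.2,-0.01,-0.1,0,0.2,-0.01,0,0,0,0,0,0]
}}

```text
clock: 31.6
position: [629.0, -53.4, 30.1]
tcp_rot: [1.0, -0.031, -0.001, -0.0]
wrist_force: [-3.2, 0.0, -0.0]
width: 21.2
finger_force: 60.1
```

Emit:
{"method": "apply_moves", "body": {
  "targets": [0.2,-0.01,0,0,0.2,-0.01,0,0,0.2,-0.01,0,0,0,0,0,0]
}}

```text
clock: 32.1
position: [629.4, -53.4, 30.5]
tcp_rot: [0.999, -0.031, -0.01, -0.001]
wrist_force: [-23.8, -0.6, 15.4]
width: 21.4
finger_force: 62.1
```

Emit:
{"method": "apply_moves", "body": {
  "targets": [0,0,0,0,0,0,0,0,0,0,0,0,0,0,0,0,-0.6,0,3,0,0,0,4,0,-3,1,3,0,-3,1,0,0,-1,0,0,0,0,0,0,0],
  "claw": 1
}}

```text
clock: 33.35
position: [559.6, -34.0, 130.0]
tcp_rot: [1.0, -0.031, -0.0, 0.0]
wrist_force: [0.4, -0.6, 0.9]
width: 85.3
finger_force: 0.0
```

Run:
```python
from h import *
st(); f=frame('wrist')
c=f['color'][:300,:]; cv2.imwrite('pics/w11.png',cv2.resize(cv2.cvtColor(c,cv2.COLOR_RGB2BGR),(800,375),interpolation=cv2.INTER_CUBIC))
t=frame('top'); s=frame('scene')
for n,g in [('top',t),('scene',s),('wrist',f)]:
  for k in ['broad_a','narrow_a']:
    for d in find_in(n,k): print(n,k,round(d['p'],2),c2w(g,d['centre']).round(0))
```

```text
t 33.35 p [559.6 -34.  130. ] k [-88.7 -21.6] yaw -93.57 j6 1.39 F [ 0.4 -0.6  0.9] w 85.3 0.0
top broad_a 0.85 [ 619. -150.   15.]
top broad_a 0.81 [ 323. -270.    9.]
top broad_a 0.65 [651.  42.  17.]
top broad_a 0.57 [ 452. -447.    3.]
top broad_a 0.28 [663. 120.   7.]
scene broad_a 0.98 [ 635. -134.   16.]
scene broad_a 0.82 [ 319. -274.    5.]
scene broad_a 0.62 [644.  24.  14.]
scene broad_a 0.6 [ 448. -443.    6.]
scene narrow_a 0.85 [638. -55.  36.]
wrist broad_a 0.91 [640.  18.   7.]
wrist broad_a 0.66 [ 626. -126.   17.]
wrist narrow_a 0.86 [637. -56.  12.]
```

View pics/w11.png

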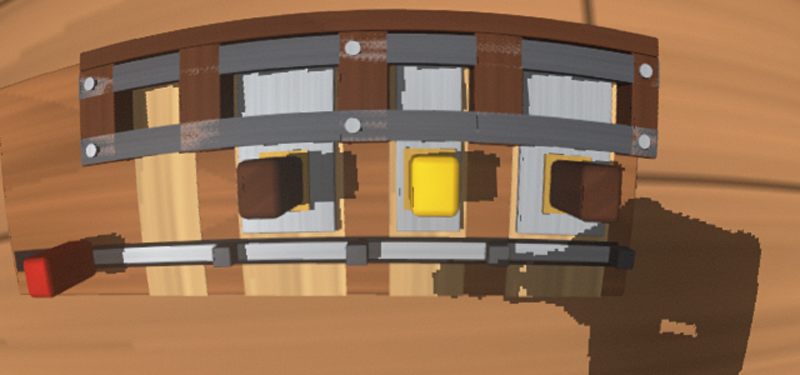

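Run:
```python
from h import *
f=frame('wrist')
for b,u,v in [(3,232,186.4),(2,342.4,185.6),(1,448,188)]:
    w=fray(f,u,v,14.); print('tail',b,w2k(w).round(1))
for u,v in [(92/1.25,150/1.25),(352/1.25,125/1.25),(644/1.25,142/1.25)]: print('bolt',w2k(fray(f,u,v,30.)).round(1))
for u,v in [(222/1.25,244/1.25),(357/1.25,243/1.25),(500/1.25,245/1.25)]: print('tooth rear top',w2k(fray(f,u,v,22.)).round(1))
```

```text
tail 3 [-51.1  41.7]
tail 2 [-51.4 -37.2]
tail 1 [ -51.7 -115.1]
bolt [  8.8 162.7]
bolt [8.2 3. ]
bolt [   7.1 -158.1]
tooth rear top [-54.8  81.3]
tooth rear top [-55.9   2.3]
tooth rear top [-56.8 -77.2]
```

All three tails agree to within about 1 mm. Bay 3 may be a hair short because I backed off while releasing, so I'll nudge it home with closed fingers.

Emit:
{"method": "apply_moves", "body": {
  "targets": [0.5,3.2,0,0,0.5,3.2,0,0,0,0,-3,0,1,0,-3,0,0.5,0,-3,0,0,0,0,0,0.5,-0.03,0,0,0.4,-0.02,0,0,0,0,0,0],
  "claw": 0
}}

```text
clock: 34.98
position: [595.1, 29.4, 41.9]
tcp_rot: [1.0, -0.031, 0.001, 0.0]
wrist_force: [0.3, 0.1, 0.5]
width: -0.1
finger_force: 0.0
```

Emit:
{"method": "apply_moves", "body": {
  "targets": [0.3,-0.02,0,0,0.3,-0.02,0,0,0.3,-0.02,0,0,0,0,0,0]
}}

```text
clock: 35.48
position: [603.1, 29.0, 40.4]
tcp_rot: [1.0, -0.031, 0.0, 0.0]
wrist_force: [0.7, 0.2, -0.8]
width: 0.1
finger_force: 0.0
```

Emit:
{"method": "apply_moves", "body": {
  "targets": [0.3,-0.02,0,0,0.3,-0.02,0,0,0.2,-0.02,0,0,0,0,0,0]
}}

```text
clock: 35.98
position: [605.9, 28.8, 40.2]
tcp_rot: [1.0, -0.031, -0.008, -0.0]
wrist_force: [-15.4, -0.6, 12.8]
width: 0.1
finger_force: 7.8
```

Emit:
{"method": "apply_moves", "body": {
  "targets": [0.2,0,0,0,0,0,0,0,-2.2,0.1,0,0,0,0,5,0,0,0,4,0,0.4,5,0,0,0.4,5,0,0,0.4,5.4,0,0,0,0,0,0]
}}

```text
clock: 37.1
position: [602.7, 186.7, 130.4]
tcp_rot: [1.0, -0.029, 0.0, -0.0]
wrist_force: [-0.1, -0.2, 0.2]
width: -0.1
finger_force: 0.0
```

Emit:
{"method": "apply_moves", "body": {
  "targets": [0,0,0,0,0,0,0,0,0,0,0,0,0,0,0,0,0,0,0,0],
  "claw": 1
}}

```text
clock: 37.72
position: [602.9, 183.0, 130.4]
tcp_rot: [1.0, -0.031, 0.0, -0.0]
wrist_force: [-0.1, 0.5, -0.1]
width: 85.0
finger_force: 0.0
```

Run:
```python
from h import *
st(); f=frame('wrist')
hsv=cv2.cvtColor(f['color'],cv2.COLOR_RGB2HSV); m=((hsv[...,1]>190)&(hsv[...,2]>90)&((hsv[...,0]<5)|(hsv[...,0]>175))).astype(np.uint8)
n,l,stt,c=cv2.connectedComponentsWithStats(m); k=1+stt[1:,4].argmax(); print(stt[k],c[k])
x,y,w,h,_=stt[k]
for u in (x,x+w): print(fray(f,u,y+h-4,61.).round(1))
```

```text
t 37.725 p [602.9 183.  130.4] k [-58.8 197.7] yaw -93.6 j6 1.77 F [-0.1  0.5 -0.1] w 85.0 0.0
[301 242  37  38 533] [313.42026266 267.32082552]
[592.4 195.6  61. ]
[590.9 172.6  61. ]
```

Emit:
{"method": "apply_moves", "body": {
  "targets": [-0.3,0.1,-4,0,0,0,-4,0,0,0,-2.4,0,0,0,0,0]
}}

```text
clock: 38.28
position: [597.8, 184.1, 23.8]
tcp_rot: [1.0, -0.031, -0.003, 0.0]
wrist_force: [0.1, -0.9, -0.6]
width: 85.5
finger_force: 0.0
```

Emit:
{"method": "apply_moves", "body": {
  "targets": [0,0,0,0,0,0,0,0,0,0,0,0,0,0,0,0,0,0,0,0,0,0,0,0,0,0,0,0,0,0,0,0],
  "claw": 0,
  "force": 40
}}

```text
clock: 39.28
position: [600.5, 184.5, 27.6]
tcp_rot: [1.0, -0.031, 0.001, -0.0]
wrist_force: [-1.7, -0.1, 4.9]
width: 23.7
finger_force: 42.6
```

Emit:
{"method": "apply_moves", "body": {
  "targets": [0.03,0.5,0,0,0.03,0.5,0,0,0.03,0.5,0,0,0.03,0.5,0,0,0.03,0.5,0,0,0.03,0.5,0,0,0.02,0.3,0,0,0,0,0,0]
}}

```text
clock: 40.28
position: [602.7, 217.6, 27.6]
tcp_rot: [1.0, -0.031, 0.001, -0.0]
wrist_force: [-0.7, -0.5, 4.1]
width: 23.8
finger_force: 42.6
```

Free so far, and the stop should be near y 224.

Emit:
{"method": "apply_moves", "body": {
  "targets": [0.02,0.3,0,0,0.02,0.3,0,0,0.01,0.3,0,0,0.01,0.2,0,0,0,0,0,0]
}}

```text
clock: 40.9
position: [603.0, 223.9, 27.5]
tcp_rot: [1.0, -0.031, -0.001, 0.003]
wrist_force: [-3.7, -15.6, 9.1]
width: 24.0
finger_force: 43.2
```

Emit:
{"method": "apply_moves", "body": {
  "targets": [0.01,0.2,0,0,0,0,0,0]
}}

```text
clock: 41.15
position: [603.0, 223.9, 27.5]
tcp_rot: [1.0, -0.031, -0.001, 0.005]
wrist_force: [-4.2, -21.6, 11.0]
width: 23.6
finger_force: 44.6
```

Emit:
{"method": "apply_moves", "body": {
  "targets": [0,-0.2,0,0,0,0,0,0,0,0,0,0,0,-0.2,0,0,0,0,4,0,0,0,5,0,-2,-5,4,0,-2,-5,2,0,-1,-5,0,0,0,0,0,0],
  "claw": 1
}}

```text
clock: 42.4
position: [553.5, 77.5, 174.2]
tcp_rot: [0.999, -0.033, 0.0, 0.0]
wrist_force: [-0.6, 0.0, -0.3]
width: 85.6
finger_force: 0.0
```

Run:
```python
from h import *
st(); f=frame('wrist')
c=f['color'][:300,:]; cv2.imwrite('pics/w12.png',cv2.resize(cv2.cvtColor(c,cv2.COLOR_RGB2BGR),(800,375),interpolation=cv2.INTER_CUBIC))
```

```text
t 42.4 p [553.5  77.5 174.2] k [-101.6   89.4] yaw -93.77 j6 1.59 F [-0.6  0.  -0.3] w 85.6 0.0
```

View pics/w12.png

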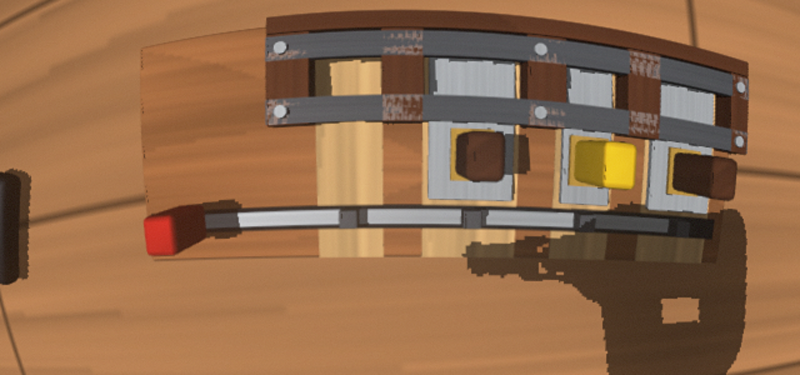

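The teeth now stand mid-lane, at (349,218) and (472,218), behind all three home scrapers. No fourth scraper is in sight, and the gripper is clear. I'm handing in.

```bash
python3 -c "
from h import *
print(finish_job())"
```

```text
the job is handed in; nothing more can be done
None
```

I opened the lock to its stop, pushed all three scrapers on the bench fully home (broad ones in bays 1 and 3, the narrow one in bay 2; I saw no fourth), slid the lock to its locked stop and handed the job in; no verdict came back.

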